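# Zero the kitchen scale under its bowl with a flat driver

### The job

The bowl is already standing on the dial kitchen scale, so the pointer is off zero: take the big flat screwdriver out of its wooden block, seat its blade in the slotted brass adjuster on the front lip of the scale, and turn the adjuster with it until the blue zero bar of the dial lies exactly under the red pointer, the bowl still on the pan. Then stand the driver back upright in its hole, fully down on its guard. Work without forcing the blade, keep the fingers off the scale and the bowl, and leave the mug, the tin and the spice jar where they are.

Things in the scene. Friction and masses are not known exactly. Their poses are not given: they have to be found in the camera images.
- scale: Pale green dial kitchen scale, fixed to the counter, 230 (x) x 170 (y) mm; origin under its middle, front at -x, z up. Flat front lip 34 mm high (x -115 to -70), then a face rising at 35.2 degrees with the round 94 mm dial (centre of its turning at x -27.5, y 0, z 64), then a flat top 94 mm high with the pan. The spring pan sinks under the bowl and swings the pointer clockwise.
- adjuster_centre (a point): Middle of the top of the slotted brass adjuster, z up along its axis. Head 29 mm across, top 39 mm above the counter, inside a steel ring 41 mm across whose rim stands 4 mm higher. One straight slot across it through the axis: 5 mm wide, 5 mm deep. The slot's direction differs each time and is not reported: look, or feel for it. Drag about 0.10 N m; it stays where left. It turns clockwise freely.
- zero_mark (a point): Point on the blue zero bar of the white dial plate, 36 mm from the dial's middle. The adjuster turns this plate: each rad of the adjuster clockwise (seen from above) turns it 0.2 rad clockwise (seen from the front). 50 divisions round the dial, 20 g each. At the start the bar is 0.3 to 1.3 rad anticlockwise of the pointer, so the adjuster needs about 1.5 to 6.5 rad clockwise.
- pointer_tip (a point): Tip of the red pointer, 36 mm from the dial's middle; moved only by the load on the pan, not by the adjuster. On zero it coincides with zero_mark.
- pan_centre (a point): Middle of the top of the round steel pan, 110 mm across, behind the dial; about 114 mm above the counter when empty, about 102 mm under the bowl.
- bowl: White bowl with small red flowers, 115 mm across, 59 mm high, about 0.15 to 0.2 kg, standing on the pan; origin at the middle of its underside.
- driver: Flat screwdriver, 141 mm long, 0.13 kg, upright in the block; origin at the middle of the blade's edge, z up along the shank. Red hexagonal handle 28 mm across flats from z 60 to 136 mm, black end cap above it; two flats face +y and -y, others every 60 degrees. Black guard disc 33 mm across at z 55 to 60 rests on the block. Blade 14 mm wide (along x) and 2.4 mm thick (y) at the edge.
- driver_tip (a point): Middle of the driver's blade edge (the driver's origin).
- block: Beech driver block, fixed, 75 x 85 mm, 62 mm high; origin under its middle, z up. One big hole and two small empty ones.
- block_hole0 (a point): Middle of the mouth of the big hole, on the block's top face, z up; the round hole is 25 mm wide and goes right through. Home for the driver, guard on the top face, its tip then 55 mm below this point; any turn about the upright will do.
- mug: White mug with red dots, 107 mm high, bystander; origin under it.
- tin: Squat food tin, 75 mm across, 58 mm high, bystander; origin under it.
- spice_jar: Spice jar with red cap, 44 mm across, 105 mm high, bystander; origin under it.
Not all that is in view belongs to the job. Of the things that look like the driver, the larger one is meant.

How it is judged:
On the way, in this order (a step that is already met when the one before it is completed fails the run):
1. the driver's blade is down in the slot of the adjuster (z of driver_tip in the frame of adjuster_centre below -0.0025 m and horizontal distance between driver_tip and adjuster_centre below 0.006 m and angle between driver's own z axis and vertical below 0.25 rad), for 0.2 s.
2. the pointer is brought to zero with the blade still in the slot (all of step 1 and distance between pointer_tip and zero_mark below 0.002 m), for 0.2 s.
At the end, for the whole second after the job is handed in: With the bowl still centred on the pan (within 20 mm) the pointer tip is within 2 mm (under half a division) of the zero mark, and the driver stands still and upright in the big hole of its block, down on its guard (tip at least 48 mm below the block's top), let go (distance between pointer_tip and zero_mark below 0.002 m and horizontal distance between driver_tip and block_hole0 below 0.009 m and z of driver_tip in the frame of block_hole0 below -0.048 m and angle between driver's own z axis and vertical below 0.12 rad and linear speed of driver below 0.02 m/s and horizontal distance between bowl and pan_centre below 0.02 m and z of bowl in the frame of pan_centre below 0.005 m); the robot touches nothing.
It fails at once if the driver is forced against the scale with over 70 N (contact force between driver and scale above 70 N).
It fails at once if the fingers touch the scale or the bowl (contact force between the fingers and scale above 2 N or contact force between the fingers and bowl above 2 N).
It fails at once if the bowl is pushed across the pan (horizontal distance between bowl and pan_centre above 0.02 m).
It fails at once if the mug, the tin or the spice jar is pushed over 3 cm (distance of any of mug, tin, spice_jar from where it was at the start of the episode above 0.03 m).
It also fails if it takes over 72 s, if anything falls off the work surface, if the arm or the gripper's body presses on something with over 40 N, if the wrist force passes 120 N, or if a joint passes its speed limit or range.

### The arm

A 6-joint arm with a two-finger parallel gripper is mounted at the origin on a cart in front of the work surface, level with it; the furniture and walls round the work are solid. World frame = base frame: x ahead of the robot, y to its left, z up, the work surface at z = 0. Lengths are in m, angles in rad, forces in N, time in s.
With the tool pointing down it reaches from about 0.375 to 0.925 m from the base axis. Payload 5.7 kg.
Tool frame: the origin (TCP) lies midway between the tips of the shut fingers; the grasp point (between the pads) lies 19 mm behind it; z points along the fingers, y is the line along which they close (so a half turn about z gives the same grasp; the last joint's range is limited). The gripper opens to 85 mm and grips with 20 to 120 N. Pads are 22 mm wide; open, the fingers measure 114 mm over their backs; the gripper's body (76 mm by 85 mm) begins 54 mm behind the grasp point. The pads swing forward as they close: fully open they stand 13 mm farther back than shut.
Start: joints at [-0.115, 0.359, 1.51, -0, 1.272, -0.115], TCP at [0.6, -0, 0.231] pointing down, gripper open.
Joint ranges: [-2.97, 2.97], [-1.01, 2.36], [0.21, 2.38], [-0.96, 4.11], [0.2, 2.71], [-2.98, 2.98]. Speed limits (rad/s): [2.39, 2.39, 3.14, 3.14, 3.14, 3.14].

### API

Orientations are given as a unit quaternion [x, y, z, w].
In Python, from plant import manip gives the robot as it stands. The module is installed in compiled form; this text tells all that it offers.
- The arm moves only by the tool carry_out, never from a script. Its argument "deltas" is a list of rows, each a list of 7 numbers: the shift along the tool's x, y, z in cm, then the turn, a rotation vector about the tool's x, y, z in degrees, then the finger opening in cm, from 0 to 8.54. In form: [[dx, dy, dz, ax, ay, az, jaw], ...]. A call has 1 to 20 rows; each row is the pose to reach, as a shift and turn from the pose commanded when the call began, along the tool's axes at that moment; what a row does not reach only later rows make up. A row lasts 1/10 s, in which the tool goes at most 50 mm and 8.59 degrees, less where a joint would pass 70% of its speed; a pose out of reach is approached as far as the arm can. A call with a gripper value outside its range is refused whole. The fingers move at their own pace and stop on an object; the grip force is fixed at half the most. Time passes only in rows, so rows that repeat a pose let the fingers close. It gives the time, the measured TCP pose, the force, the opening and the grip force at its end, in the units of the state.
- manip.get_state(): the state, without advancing time (a new reading comes with each control period).
- manip.read_camera(name): name is "scene" or "side" or "wrist"; returns the picture (420x560x3 uint8, red, green, blue); there is no depth.
- manip.calibration(name): a dict with "K" (3x3 intrinsics, pixels), "extrinsics" (4x4, takes a point from camera to world coordinates); the wrist camera has in their place "tool_from_camera" (4x4, takes a point from camera to tool coordinates, whose origin is the TCP and whose axes are the flange's). Camera axes: x right, y up, looking along -z (the intrinsics and any distortion apply to the point x, -y, -z); pixel columns grow to the right and rows downward; lengths in m; the calibration is good to about 2 mm. A picture is of the moment at which its call begins: read the wrist's pose just before it. calibration takes no time and is no camera call.
- manip.sign_off(): hands the job in; it is judged then, once.
Trained networks look in the newest picture that a camera, given by its name, has taken for a name from the list of things; names that differ only in an ending like _2 or _b are one class to them, and where a whole thing is asked for, a point or a joint stands for the part that bears it (a point fixed in the world has none). Each returns a list of dicts, best first, with "p" (0 to 1); they miss things now and then, are a little off and sometimes report something else, mostly with a low value. They report only what shows in the picture. A call takes as long as a camera call. They do not tell look-alikes from the thing itself.
- manip.recognise(camera, query): "box" ([centre column, centre row, width, height] as shares, 0 to 1, of the picture: columns of its width, rows of its height, round what is visible of it).
- manip.cut_out(camera, query): "region" (420x560 bool, what is visible of it) and "box" ([centre column, centre row, width, height] as shares, 0 to 1, of the picture: columns of its width, rows of its height, round what is visible of it).
- manip.place_of(camera, query): "point" ([row, column] as shares, 0 to 1, of the picture: columns of its width, rows of its height: a listed point, or the origin of a listed thing).
The state is a dict: "t": time; "q": joint angles; "joint_velocities": joint speeds; "effort": joint torques, N m; "tcp_pos": TCP position; "eef_rot": TCP orientation; "contact_force": force on the tool from outside, world axes, zero at the start; "wrist_torque": the same for the moment, N m; "finger_gap": finger opening in m; "grasp_force": force on a finger pad.
Only numpy, scipy, OpenCV 4.12 (cv2) and the standard library are available. Lean on these libraries where they do the work, as an engineer would, in place of code of your own. Each camera call takes 0.05 s, during which the arm holds its last target. There are 200 camera calls.

## Working session

There is one attempt and no reset: what is moved stays moved. The work goes in short steps, Python scripts to look and compute and a tool call to move; the robot and the scene stay as the last step left them, time stands still between calls to the robot, and variables do not carry over. Pictures are saved under pics/ and viewed, at most 14 in all, crops included, and the job is handed in when it is done.

Besides the shell and the picture viewer there is one more tool, called after "Emit:" by a JSON object that holds its "api" and its "payload". carry_out: Moves the arm, as the interface text tells. Its arguments: {"type":"object","properties":{"deltas":{"type":"array","items":{"type":"array","items":{"type":"number"}}}},"required":["deltas"]}

```bash
mkdir -p pics
cat > h.py <<'E'
import numpy as np, cv2
from plant import manip
from scipy.spatial.transform import Rotation as R
def cam(name):
    c=manip.calibration(name)
    if 'extrinsics' in c: return c['K'],np.array(c['extrinsics']),c
    s=manip.get_state(); T=np.eye(4); T[:3,:3]=R.from_quat(s['eef_rot']).as_matrix(); T[:3,3]=s['tcp_pos']
    return c['K'],T@np.array(c['tool_from_camera']),c
def ray(name,u,v,cm=None):
    K,E,c=cm or cam(name); K=np.array(K)
    d=E[:3,:3]@np.array([(u-K[0,2])/K[0,0],-(v-K[1,2])/K[1,1],-1]); return E[:3,3],d
def onz(name,u,v,z,cm=None):
    o,d=ray(name,u,v,cm); return o+d*(z-o[2])/d[2]
def proj(name,p,cm=None):
    K,E,c=cm or cam(name); K=np.array(K); q=np.linalg.inv(E)@np.append(p,1)
    return np.array([K[0,2]+K[0,0]*q[0]/-q[2],K[1,2]+K[1,1]*-q[1]/-q[2]])
def tri(a,b):
    (o1,d1),(o2,d2)=a,b
    A=np.stack([d1,-d2],1); t=np.linalg.lstsq(A,o2-o1,rcond=None)[0]
    p,q=o1+t[0]*d1,o2+t[1]*d2; return (p+q)/2,np.linalg.norm(p-q)
def save(n,im): cv2.imwrite('pics/'+n+'.png',im[:,:,::-1])
E
python3 - <<'E'
from h import *
print(manip.get_state()); 
for n in('scene','side','wrist'):
    print(n,manip.calibration(n))
ims=[manip.read_camera(n) for n in('scene','side')]
im=np.hstack(ims); save('a',cv2.resize(im,(800,300),interpolation=cv2.INTER_AREA)); save('scene',ims[0]);save('side',ims[1])
save('wrist',manip.read_camera('wrist'))
for q in ['adjuster_centre','block_hole0','driver_tip','driver','block','mug','tin','spice_jar','zero_mark','pointer_tip','pan_centre','scale']:
    P={}
    for n in('scene','side','wrist'):
        r=manip.place_of(n,q); print(q,n,[(round(x['point'][1]*560,1),round(x['point'][0]*420,1),round(x['p'],2)) for x in r[:3]])
        if r:P[n]=ray(n,r[0]['point'][1]*560,r[0]['point'][0]*420)
    if len(P)>1:
        k=list(P); print('   ',*[ (k[i][:2]+k[j][:2],np.round(tri(P[k[i]],P[k[j]])[0],4),round(tri(P[k[i]],P[k[j]])[1],4)) for i in range(len(k)) for j in range(i)])
E
```

```text
{'t': 0.0, 'q': array([-1.15108646e-01,  3.58751203e-01,  1.51010150e+00,  7.94377165e-05,
        1.27195352e+00, -1.15095922e-01]), 'joint_velocities': array([-0.00059671, -0.00017251, -0.00184437,  0.00071885, -0.00135061,
       -0.00063457]), 'effort': array([ 6.47350587e-02, -5.05000663e+01, -2.62368429e+01, -4.34509618e-02,
        3.11408937e-01, -9.88998392e-03]), 'tcp_pos': array([ 6.00356731e-01, -2.56172499e-05,  2.31409851e-01]), 'eef_rot': array([7.07119483e-01, 7.07093969e-01, 2.74021878e-04, 2.84555399e-04]), 'contact_force': array([ 0.66524158, -0.33607078, -1.0781779 ]), 'wrist_torque': array([-0.0305762,  0.0070588,  0.0552838]), 'grasp_force': 0.07802706688380567, 'finger_gap': 0.08465005739324469}
scene {'K': array([[449.74958692,   0.        , 287.59450119],
       [  0.        , 449.74958692, 203.0485974 ],
       [  0.        ,   0.        ,   1.        ]]), 'extrinsics': array([[ 0.65754102,  0.57826355, -0.48296073,  0.09973389],
       [-0.75324382,  0.51837066, -0.40486492, -0.44889396],
       [ 0.01623405,  0.63000248,  0.77642342,  0.74873497],
       [
[... 3594 characters left out ...]
oat64(0.0026))
pointer_tip scene [(311.8, 225.2, 0.48)]
pointer_tip side [(276.4, 201.8, 0.44)]
pointer_tip wrist [(203.6, 330.5, 0.69)]
    ('sisc', array([ 0.511 , -0.1663,  0.0779]), np.float64(0.0065)) ('wrsc', array([ 0.5094, -0.1659,  0.0747]), np.float64(0.0005)) ('wrsi', array([ 0.5116, -0.1601,  0.0825]), np.float64(0.0008))
pan_centre scene [(327.7, 181.1, 0.94)]
pan_centre side [(240.3, 194.3, 0.96)]
pan_centre wrist []
    ('sisc', array([ 0.5933, -0.1335,  0.1002]), np.float64(0.0047))
scale scene [(305.3, 231.9, 0.64), (313.6, 211.1, 0.29), (310.6, 223.4, 0.27)]
scale side [(260.9, 232.2, 0.81)]
scale wrist []
    ('sisc', array([ 0.5361, -0.1356,  0.004 ]), np.float64(0.0102))
```

View pics/scene.png

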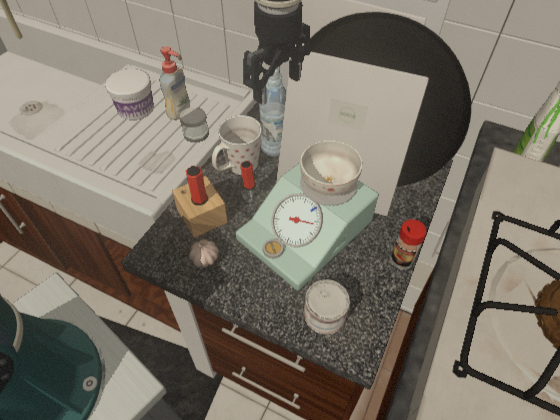

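View pics/side.png

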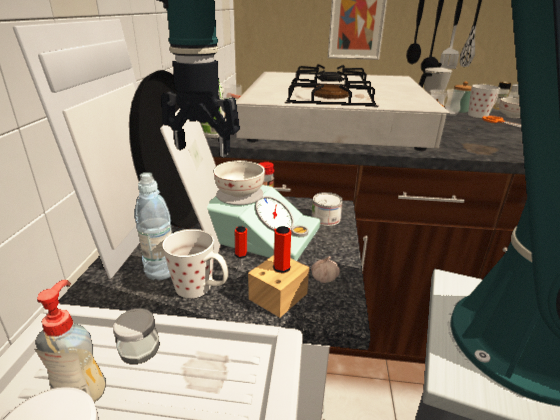

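The real driver is the one in the block: scene (198,185), side (282,250). The look-alike is a smaller driver standing loose on the counter at scene (248,175), side (241,241). The soap pump at scene (170,50) is also red. The adjuster is at scene (272,248). I'll check these choices in close crops.

Run:
```python
from h import *
s=cv2.imread('pics/scene.png');w=cv2.imread('pics/wrist.png')
def c(im,x,y,r,n=400): return cv2.resize(im[y-int(r*.75):y+int(r*.75),x-r:x+r],(n,int(n*.75)),interpolation=cv2.INTER_CUBIC)
cv2.imwrite('pics/m1.png',np.vstack([np.hstack([c(s,295,225,40),c(s,225,190,50)]),np.hstack([c(w,180,300,70),c(w,150,150,100)])]))
```

```text
(no output)
```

View pics/m1.png

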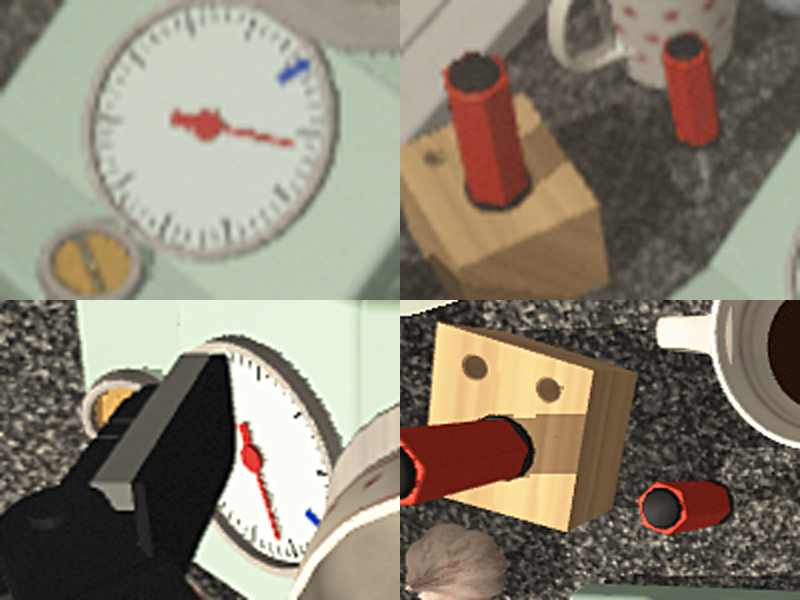

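The block driver is the larger red hexagon, and the loose one is clearly smaller. The slot runs from about scene (270,241) to (275,253). The blue bar is about 45° anticlockwise of the pointer. I'll move above the driver.

Emit:
{"api": "carry_out", "payload": {"deltas": [[1.2,-4.5,-1,0,0,8,8.5],[2.4,-9,-2,0,0,15,8.5],[3.6,-13.5,-3,0,0,15,8.5],[4.7,-18,-4,0,0,15,8.5],[4.7,-18,-4,0,0,15,8.5],[4.7,-18,-4,0,0,15,8.5],[4.7,-18,-4,0,0,15,8.5]]}}

```text
t: 2.65
tcp_pos: [0.4204, 0.0468, 0.271]
eef_rot: [0.793, 0.609, -0.0, -0.0]
contact_force: [0.5, 0.2, -3.3]
finger_gap: 0.085
grasp_force: 0.0
```

Run:
```python
from h import *
s=manip.get_state(); print(s['t'],s['tcp_pos'],s['q'],R.from_quat(s['eef_rot']).as_matrix().round(3).tolist())
a,b=onz('scene',270,241.4,.039),onz('scene',275,253,.039); print(a,b,'slot yaw',np.degrees(np.arctan2(*(b-a)[1::-1])))
im=manip.read_camera('wrist');save('w2',im)
cm=cam('wrist')
for q in ['block_hole0','driver','block','adjuster_centre']:
    r=manip.place_of('wrist',q); print(q,[(round(x['point'][1]*560,1),round(x['point'][0]*420,1),round(x['p'],2), onz('wrist',x['point'][1]*560,x['point'][0]*420,{'block_hole0':.062,'driver':.007,'block':0,'adjuster_centre':.039}[q],cm).round(4)) for x in r[:3]])
r=manip.cut_out('wrist','driver')
for x in r[:2]: print(x['p'],x['box'])
```

```text
2.65 [0.42043106 0.0468094  0.27095303] [-5.25474765e-02  5.73569323e-02  1.80719484e+00 -2.04014383e-04
  1.27751863e+00  2.09326449e-01] [[0.259, 0.966, -0.0], [0.966, -0.259, -0.0], [-0.0, -0.0, -1.0]]
[ 0.44822562 -0.11560683  0.039     ] [ 0.43523982 -0.14015416  0.039     ] slot yaw -117.87931560209235
block_hole0 [(280.1, 187.3, 0.62, array([0.4203, 0.0427, 0.062 ]))]
driver [(277.4, 174.3, 0.77, array([0.4182, 0.0488, 0.007 ])), (392.4, 160.1, 0.64, array([0.5721, 0.0274, 0.007 ]))]
block [(276.4, 169.8, 0.58, array([0.4181, 0.0539, 0.    ])), (382.2, 268.9, 0.38, array([ 0.5345, -0.1351,  0.    ]))]
adjuster_centre [(326.4, 356.3, 0.66, array([ 0.419 , -0.2376,  0.039 ])), (327.1, 294.0, 0.65, array([ 0.4434, -0.1303,  0.039 ]))]
0.79 [0.646, 0.3169, 0.1184, 0.15]
```

View pics/w2.png

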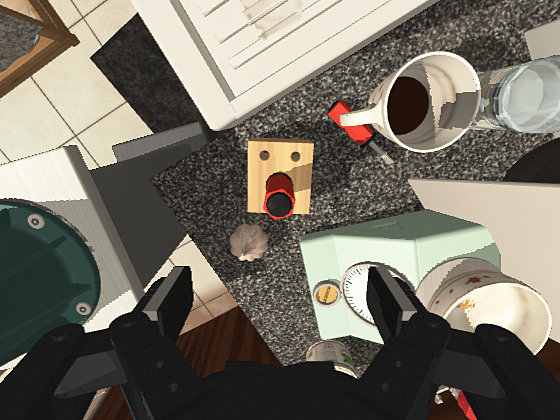

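The wrist view shows the driver top at (279,204), the adjuster at (327,292), and the small decoy leaning by the mug handle at (355,125). I'll crop the cap and the adjuster close up.

Run:
```python
from h import *
w=cv2.imread('pics/w2.png')
c=lambda x,y,r:cv2.resize(w[y-r:y+r,x-r:x+r],(400,400),interpolation=cv2.INTER_CUBIC)
cv2.imwrite('pics/m2.png',np.hstack([c(280,195,30),c(327,292,20)]))
print(onz('wrist',279,204,.148), onz('wrist',327,293,.039))
```

```text
[0.41991711 0.04729095 0.148     ] [ 0.44323136 -0.12851499  0.039     ]
```

View pics/m2.png

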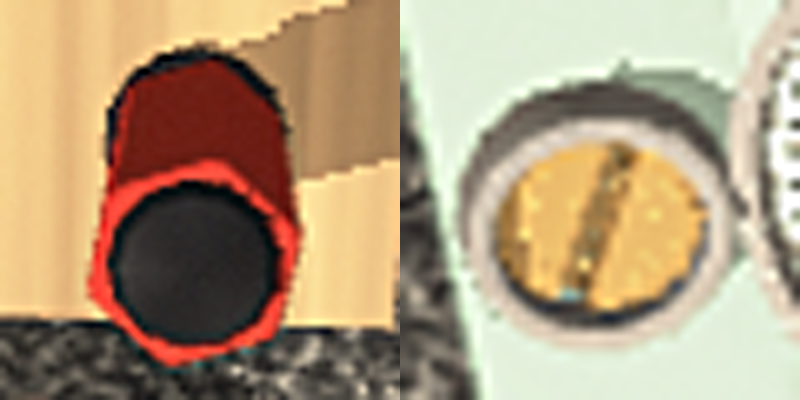

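The flats sit about 9.5° further about tool +z. The slot's world yaw is about 61°.

Emit:
{"api": "carry_out", "payload": {"deltas": [[0,0,4,0,0,5,8.5],[0,0,8,0,0,9.5,8.5],[0,0,12,0,0,9.5,8.5],[0,0,15,0,0,9.5,8.5],[0,0,17,0,0,9.5,8.5],[0,0,18,0,0,9.5,8.5],[0,0,18,0,0,9.5,8.5],[0,0,18,0,0,9.5,2],[0,0,18,0,0,9.5,2],[0,0,18,0,0,9.5,2],[0,0,18,0,0,9.5,2],[0,0,18,0,0,9.5,2],[0,0,18,0,0,9.5,2],[0,0,18,0,0,9.5,2]]}}

```text
t: 4.35
tcp_pos: [0.4206, 0.047, 0.0922]
eef_rot: [0.841, 0.541, 0.001, 0.0]
contact_force: [-1.9, 0.7, 7.2]
finger_gap: 0.0274
grasp_force: 58.6
```

The gap of 27.4 mm matches the flats. Next I'll lift and look at the blade.

Emit:
{"api": "carry_out", "payload": {"deltas": [[0,0,-2,0,0,0,2],[0,0,-5,0,0,0,2],[0,0,-8,0,0,0,2],[0,0,-12,0,0,0,2],[0,0,-14,0,0,0,2],[0,0,-14,0,0,0,2],[0,0,-14,0,0,0,2],[0,0,-14,0,0,0,2]]}}

```text
t: 5.15
tcp_pos: [0.4186, 0.0471, 0.2297]
eef_rot: [0.841, 0.541, -0.001, -0.001]
contact_force: [-1.1, 0.1, -3.9]
finger_gap: 0.0278
grasp_force: 59.4
```

Run:
```python
from h import *
s=manip.get_state(); print(s['t'],s['tcp_pos'],s['q'],s['finger_gap'],s['contact_force'])
out=[]
for n in('scene','side'):
    im=manip.read_camera(n); p=s['tcp_pos'].copy(); 
    tip=p-[0,0,.085]; u=proj(n,tip); print(n,'expected tip px',u)
    r=manip.place_of(n,'driver_tip'); print([(round(x['point'][1]*560,1),round(x['point'][0]*420,1),round(x['p'],2)) for x in r[:3]])
    x,y=map(int,u); out.append(cv2.resize(im[y-45:y+15,x-30:x+30],(400,400),interpolation=cv2.INTER_CUBIC))
    # expected blade half-edge pixel offsets per yaw
    for yaw in (65.5,5.5,125.5):
        d=.007*np.array([np.cos(np.radians(yaw)),np.sin(np.radians(yaw)),0]); print(yaw,(proj(n,tip+d)-proj(n,tip-d)).round(1))
save('m3',np.hstack(out))
```

```text
5.15 [0.41858593 0.04705899 0.22966513] [-5.23599282e-02  1.00105039e-01  1.87064251e+00  4.69951319e-06
  1.17410581e+00  3.75275877e-01] 0.027791726786278212 [-1.08534909  0.10221107 -3.88871381]
scene expected tip px [192.75209573 169.79922535]
[(262.2, 177.9, 0.62), (188.1, 171.8, 0.56)]
65.5 [-2.2 -5.1]
5.5 [ 5.3 -4.5]
125.5 [-7.5 -0.6]
side expected tip px [282.4024897  229.57979487]
[(285.6, 231.5, 0.92), (216.6, 264.5, 0.8)]
65.5 [-5.7  2.8]
5.5 [-7.8 -1.3]
125.5 [2.  4.1]
```

View pics/m3.png

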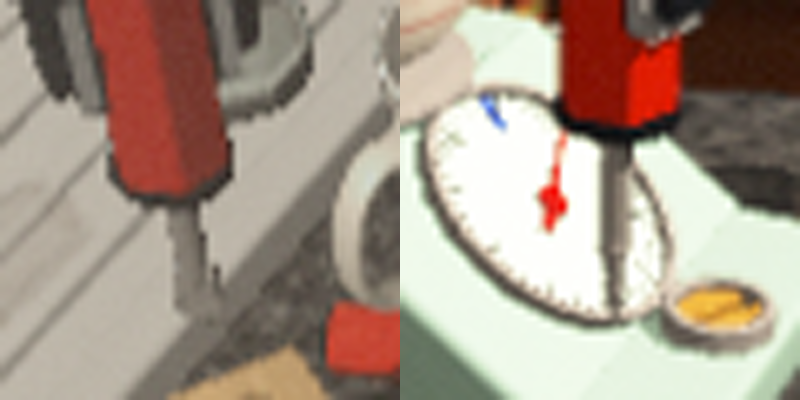

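The blade angle is unclear in these views, so I'll use the wrist camera, which sees the tip in the gripper frame just past the guard.

Run:
```python
from h import *
im=manip.read_camera('wrist'); s=manip.get_state(); M=R.from_quat(s['eef_rot']).as_matrix()
tip=s['tcp_pos']+M@[0,0,.085]; u=proj('wrist',tip); print(u)
r=manip.place_of('wrist','driver_tip'); print([(round(x['point'][1]*560,1),round(x['point'][0]*420,1),round(x['p'],2)) for x in r[:3]])
x,y=map(int,u); save('m4',cv2.resize(im[y-40:y+40,x-40:x+40],(600,600),interpolation=cv2.INTER_CUBIC))
for a in (0,60,120):
    d=M@(.007*np.array([np.cos(np.radians(a)),np.sin(np.radians(a)),0])); print(a,(proj('wrist',tip+d)-u).round(1),(proj('wrist',tip-d)-u).round(1))
```

```text
[279.59317347 217.67967586]
[(401.4, 149.2, 0.73), (277.2, 221.1, 0.64)]
0 [-0.2 -8.4] [-0.2  8.2]
60 [ 7.4 -4.2] [-7.8  4.1]
120 [7.3 4.1] [-7.9 -4.2]
```

View pics/m4.png

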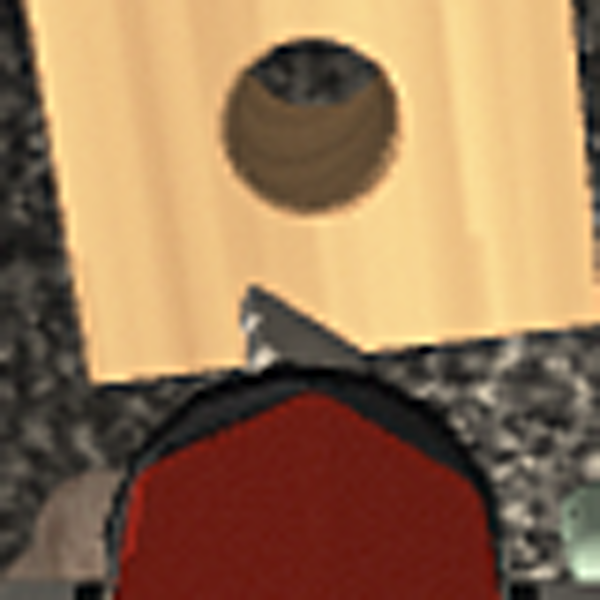

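The blade edge runs from (248,287) to (360,350) in the crop, which is the 120° option, so its world yaw is about 125.5°. Turning −115.5° puts it along the slot with plenty of q6 range left.

Emit:
{"api": "carry_out", "payload": {"deltas": [[-1.5,1,0,0,0,-8,2],[-3,2,0,0,0,-16,2],[-4.5,3,0,0,0,-24,2],[-6,4,0,0,0,-32,2],[-8,5,0,0,0,-40,2],[-10,6,0,0,0,-48,2],[-11,7,0,0,0,-56,2],[-12,8,0,0,0,-64,2],[-13,8.5,0,0,0,-72,2],[-14,9,0,0,0,-80,2],[-15,9.3,0,0,0,-88,2],[-15,9.3,1,0,0,-96,2],[-15,9.3,3,0,0,-104,2],[-15,9.3,5,0,0,-112,2],[-15,9.3,6.5,0,0,-115.5,2],[-15,9.3,6.5,0,0,-115.5,2],[-15,9.3,6.5,0,0,-115.5,2],[-15,9.3,6.5,0,0,-115.5,2]]}}

```text
t: 7.25
tcp_pos: [0.4431, -0.1284, 0.1671]
eef_rot: [-0.008, 1.0, -0.0, 0.001]
contact_force: [0.4, -0.3, -4.5]
finger_gap: 0.0272
grasp_force: 59.4
```

Run:
```python
from h import *
im=manip.read_camera('wrist'); s=manip.get_state(); M=R.from_quat(s['eef_rot']).as_matrix(); print(s['t'],s['tcp_pos'],s['q'],M.round(3).tolist(),s['finger_gap'],s['contact_force'])
tip=s['tcp_pos']+M@[0,0,.085]; u=proj('wrist',tip); print(u)
for q in('driver_tip','adjuster_centre'):
    r=manip.place_of('wrist',q); print(q,[(round(x['point'][1]*560,1),round(x['point'][0]*420,1),round(x['p'],2),onz('wrist',x['point'][1]*560,x['point'][0]*420,.039).round(4)) for x in r[:3]])
print('expected adj px',proj('wrist',[.441,-.128,.039]))
x,y=map(int,u); save('m5',cv2.resize(im[y-60:y+60,x-60:x+60],(600,600),interpolation=cv2.INTER_CUBIC))
```

```text
7.3 [ 0.44314434 -0.12839884  0.16715014] [-4.31884443e-01  2.36217739e-01  1.87973472e+00 -5.15318657e-05
  1.02397879e+00 -2.01907330e+00] [[-1.0, -0.016, 0.001], [-0.016, 1.0, -0.001], [-0.001, -0.001, -1.0]] 0.027307422611684874 [ 0.27873734  0.36256392 -4.57830892]
[279.09376475 217.70393324]
driver_tip [(281.3, 220.1, 0.85, array([ 0.4603, -0.1262,  0.039 ]))]
adjuster_centre [(279.4, 203.6, 0.93, array([ 0.4439, -0.1282,  0.039 ])), (121.0, 320.9, 0.69, array([ 0.5768, -0.2946,  0.039 ]))]
expected adj px [279.65032768 200.58256244]
```

View pics/m5.png

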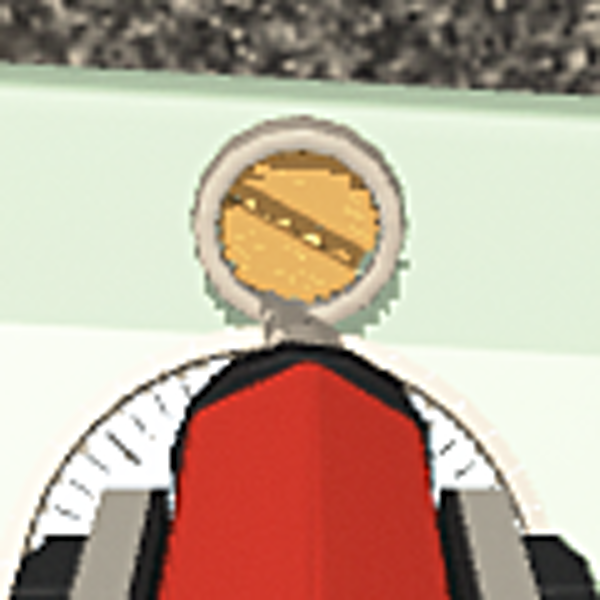

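The slot runs from (235,190) to (360,262) in the crop, about 30°, parallel to the blade. The tip needs about 1.7 mm along tool x. I'll descend gently.

Emit:
{"api": "carry_out", "payload": {"deltas": [[0.17,-0.05,1,0,0,0,2],[0.17,-0.05,2,0,0,0,2],[0.17,-0.05,3,0,0,0,2],[0.17,-0.05,3.6,0,0,0,2],[0.17,-0.05,3.9,0,0,0,2],[0.17,-0.05,4.1,0,0,0,2],[0.17,-0.05,4.2,0,0,0,2],[0.17,-0.05,4.3,0,0,0,2],[0.17,-0.05,4.4,0,0,0,2],[0.17,-0.05,4.5,0,0,0,2],[0.17,-0.05,4.5,0,0,0,2]]}}

```text
t: 8.5
tcp_pos: [0.4407, -0.1286, 0.1213]
eef_rot: [-0.009, 1.0, 0.0, -0.0]
contact_force: [-0.1, 0.7, -5.1]
finger_gap: 0.0273
grasp_force: 59.4
```

```bash
cat > chk.py <<'E'
from h import *
s=manip.get_state(); M=R.from_quat(s['eef_rot']).as_matrix(); print(s['t'],s['tcp_pos'],'q1,6',s['q'][[0,5]].round(3),s['finger_gap'],s['contact_force'].round(1),s['wrist_torque'].round(2))
for n in('scene','side','wrist'):
    manip.read_camera(n)
    for q in('zero_mark','pointer_tip'):
        r=manip.place_of(n,q); print(n,q,[(round(x['point'][1]*560,1),round(x['point'][0]*420,1),round(x['p'],2)) for x in r[:2]])
E
python3 chk.py
```

```text
8.5 [ 0.44068719 -0.12857903  0.12127883] q1,6 [-0.435 -2.023] 0.027293853183214433 [-0.1  0.7 -5.1] [-0.08  0.29  0.01]
scene zero_mark [(310.2, 211.0, 0.94)]
scene pointer_tip [(312.1, 223.8, 0.51)]
side zero_mark [(266.4, 200.6, 0.64), (241.7, 192.4, 0.43)]
side pointer_tip [(279.6, 203.7, 0.6)]
wrist zero_mark [(248.0, 356.4, 0.67)]
wrist pointer_tip []
```

Emit:
{"api": "carry_out", "payload": {"deltas": [[0,0,0.05,0,0,0,2],[0,0,0.1,0,0,0,2],[0,0,0.1,0,0,0,2],[0,0,0.1,0,0,0,2]]}}

```text
t: 9.35
tcp_pos: [0.4407, -0.1286, 0.1203]
eef_rot: [-0.009, 1.0, 0.0, -0.0]
contact_force: [-0.4, 0.1, -4.8]
finger_gap: 0.0278
grasp_force: 59.4
```

```bash
cat > ang.py <<'E'
from h import *
yaw=np.radians(-1.8); a=np.radians(35.2); f=np.array([np.cos(yaw),np.sin(yaw),0]); 
up=f*np.cos(a)+[0,0,np.sin(a)]; rt=np.array([f[1],-f[0],0]); nrm=np.cross(rt,up)
C=onz('scene',296,220,.065)
def pt(n,u,v,cm=None,off=0):
    o,d=ray(n,u,v,cm); p=o+d*(((C+nrm*off-o)@nrm)/(d@nrm)); return np.array([(p-C)@rt,(p-C)@up])*1000
def ang(p,c=0): p=p-c; return np.degrees(np.arctan2(p[0],p[1])),np.hypot(*p)
E
python3 - <<'E'
from ang import *
s=manip.get_state(); print(s['tcp_pos'],s['contact_force'],s['wrist_torque'])
print('C',C)
for u in [(313.4,223.6),(312.1,223.8),(310.3,211),(314,209.4)]: print(u,ang(pt('scene',*u)))
# blue/red segmentation in scene: angle
im=cv2.cvtColor(cv2.imread('pics/scene.png'),cv2.COLOR_BGR2HSV)
ys,xs=np.mgrid[:420,:560]; roi=np.hypot(xs-296,ys-220)<28
blue=roi&(abs(im[...,0].astype(int)-115)<15)&(im[...,1]>100); red=roi&((im[...,0]<8)|(im[...,0]>172))&(im[...,1]>110)
P=lambda m:np.array([pt('scene',x,y) for y,x in np.argwhere(m)])
b,r=P(blue),P(red); print(len(b),b.mean(0),ang(b.mean(0)))
for q in r[np.argsort(-np.hypot(*r.T))][:8]: print(q,ang(q))
E
```

```text
[ 0.44066859 -0.12858342  0.12025397] [-0.40751652  0.08715705 -4.81190408] [-0.03467328  0.24175494  0.0015122 ]
C [ 0.50444879 -0.13154515  0.065     ]
(313.4, 223.6) (np.float64(66.93603091701334), np.float64(35.98947074474534))
(312.1, 223.8) (np.float64(68.40572113257902), np.float64(33.568557250423645))
(310.3, 211) (np.float64(24.456718894455822), np.float64(32.753597052144514))
(314, 209.4) (np.float64(26.189679944324848), np.float64(40.48523874705392))
7 [15.65408132 36.43600743] (np.float64(23.249916541594175), np.float64(39.656435789773376))
[30.13741977 13.45184412] (np.float64(65.94639358064411), np.float64(33.00327530287739))
[28.49575408 12.33999446] (np.float64(66.58513147695012), np.float64(31.052913936005645))
[22.4058388  10.50791148] (np.float64(64.87431755397294), np.float64(24.74748100437804))
[20.75045701  9.38885119] (np.float64(65.6549226398513), np.float64(22.775688633399692))
[19.09207016  8.26775945] (np.float64(66.58513147695007), np.float64(20.80535963511714))
[16.27713627  8.66415978] (np.float64(61.97406566390731), np.float64(18.439436805140673))
[14.61090258  7.53985524] (np.float64(62.70431649849651), np.float64(16.441651111852103))
[12.9416345   6.41350321] (np.float64(63.63830282061845), np.float64(14.443646597282427))
```

The bar is about 42° short of the pointer, so the adjuster needs roughly 210° clockwise. I'll turn in stages and watch the forces.

Emit:
{"api": "carry_out", "payload": {"deltas": [[0,0,0,0,0,6,2],[0,0,0,0,0,12,2],[0,0,0,0,0,18,2],[0,0,0,0,0,24,2],[0,0,0,0,0,30,2],[0,0,0,0,0,36,2],[0,0,0,0,0,42,2],[0,0,0,0,0,48,2],[0,0,0,0,0,54,2],[0,0,0,0,0,60,2],[0,0,0,0,0,60,2]]}}

```text
t: 10.45
tcp_pos: [0.4415, -0.128, 0.1203]
eef_rot: [0.493, 0.87, 0.001, 0.0]
contact_force: [2.7, 2.8, -5.9]
finger_gap: 0.0274
grasp_force: 59.2
```

```bash
cat >> ang.py <<'E'
def meas(red0=None):
    s=manip.get_state(); print(round(s['t'],2),s['tcp_pos'].round(4),'q6',s['q'][5].round(3),s['contact_force'].round(1),s['wrist_torque'].round(2))
    raw=manip.read_camera('scene'); im=cv2.cvtColor(raw,cv2.COLOR_RGB2HSV)
    ys,xs=np.mgrid[:420,:560]; roi=np.hypot(xs-296,ys-220)<27
    h,sa=im[...,0].astype(int),im[...,1]
    blue=roi&(abs(h-115)<15)&(sa>60); red=roi&((h<8)|(h>172))&(sa>60)
    for nme,m,lo,hi in(('blue',blue,20,46),('red',red,18,38)):
        q=[(pt('scene',x,y),float(sa[y,x])) for y,x in np.argwhere(m)]
        q=[(p,w) for p,w in q if lo<np.hypot(*p)<hi]
        if q: c=np.average([p for p,_ in q],0,[w for _,w in q]); print(nme,len(q),np.round(ang(c),1))
    r=manip.place_of('scene','zero_mark')
    for x in r[:2]: print('net bar',np.round(ang(pt('scene',x['point'][1]*560,x['point'][0]*420)),1),round(x['p'],2))
    return raw
E
python3 -c "
from ang import *
meas()"
```

```text
10.45 [ 0.4415 -0.128   0.1203] q6 -0.975 [ 2.7  2.8 -5.9] [ 0.89 -0.51  0.11]
blue 10 [32.4 39.7]
red 72 [-129.3   27.9]
net bar [34.4 30. ] 0.59
net bar [70.3 29.3] 0.31
```

The plate is turning: the bar went from 23° to 32°. Side forces are small, so I'll carry on.

Emit:
{"api": "carry_out", "payload": {"deltas": [[0,0,0,0,0,6,2],[0,0,0,0,0,12,2],[0,0,0,0,0,18,2],[0,0,0,0,0,24,2],[0,0,0,0,0,30,2],[0,0,0,0,0,36,2],[0,0,0,0,0,42,2],[0,0,0,0,0,48,2],[0,0,0,0,0,54,2],[0,0,0,0,0,60,2],[0,0,0,0,0,66,2],[0,0,0,0,0,72,2],[0,0,0,0,0,78,2],[0,0,0,0,0,84,2],[0,0,0,0,0,90,2],[0,0,0,0,0,90,2]]}}

```text
t: 12.15
tcp_pos: [0.4429, -0.1295, 0.1206]
eef_rot: [0.964, 0.267, 0.002, 0.001]
contact_force: [5.6, 1.0, -10.2]
finger_gap: 0.0274
grasp_force: 59.4
```

```bash
python3 -c "
from ang import *
im=meas(); save('s5',cv2.resize(im[190:250,255:335],(800,600),interpolation=cv2.INTER_CUBIC))"
```

```text
12.15 [ 0.4429 -0.1295  0.1206] q6 0.595 [  5.6   1.  -10.2] [ 0.16 -1.15  0.06]
blue 10 [49.7 39.8]
red 38 [-133.3   24.9]
net bar [59.7 36. ] 0.68
net bar [ 7.  96.3] 0.55
```

View pics/s5.png

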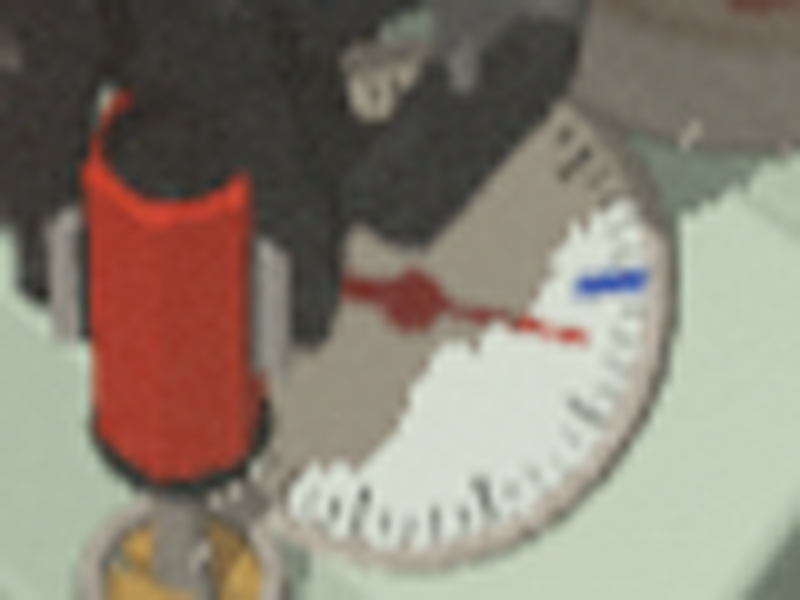

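The blue bar at (612,284) is now just above the pointer tip at (588,338). I'll fit the dial rim in the first picture to fix its centre, then turn about 60° more.

Run:
```python
from ang import *
for n,(u,v) in(('scene',(300,215)),('side',(268,215))):
    im=cv2.imread(f'pics/{n}.png'); hsv=cv2.cvtColor(im,cv2.COLOR_BGR2HSV)
    m=((hsv[...,1]<25)&(hsv[...,2]>195)).astype(np.uint8); m=cv2.morphologyEx(m,cv2.MORPH_CLOSE,np.ones((5,5)))
    k,l,st,ce=cv2.connectedComponentsWithStats(m); i=l[v,u]; print(n,i,st[i])
    c=max(cv2.findContours((l==i).astype(np.uint8),0,cv2.CHAIN_APPROX_NONE)[0],key=len)[:,0]
    P=np.array([pt(n,*p) for p in c.astype(float)]); 
    keep=np.ones(len(P),bool)
    for _ in range(6):
        A=np.c_[2*P,np.ones(len(P))]; x=np.linalg.lstsq(A[keep],(P[keep]**2).sum(1),rcond=None)[0]; r=np.sqrt(x[2]+x[:2]@x[:2]); e=abs(np.hypot(*(P-x[:2]).T)-r); keep=e<max(1.2,1.5*np.median(e))
    print('centre',x[:2],'r',r,keep.mean(),'ell',cv2.fitEllipse(c[keep]))
    cc=x[:2]; px={'scene':dict(tip=(313.8,223.8),bar0=(312.8,219),bar1=(319.5,218),hub=(296.3,220))}.get(n,{})
    for a,b in px.items(): print(a,ang(pt(n,*b),cc))
```

```text
scene 11 [ 275  197   44   53 1593]
centre [-0.24478807  0.78686903] r 44.24090255708346 0.6666666666666666 ell ((296.55853271484375, 219.77468872070312), (42.69446563720703, 46.75750732421875), 23.600553512573242)
tip (np.float64(68.54792614339323), np.float64(36.786866909168864))
bar0 (np.float64(54.14735958045752), np.float64(33.47591361298113))
bar1 (np.float64(52.378937029064524), np.float64(46.658933536541376))
hub (np.float64(120.5661405518779), np.float64(0.8743963269276277))
side 24 [ 207  186  112   68 2366]
centre [-5.98378214 -1.27593469] r 88.79343305034999 0.5875370919881305 ell ((272.0459289550781, 216.69741821289062), (45.28345489501953, 83.55577850341797), 127.85376739501953)
```

Emit:
{"api": "carry_out", "payload": {"deltas": [[0,0,0,0,0,6,2],[0,0,0,0,0,12,2],[0,0,0,0,0,18,2],[0,0,0,0,0,24,2],[0,0,0,0,0,30,2],[0,0,0,0,0,36,2],[0,0,0,0,0,42,2],[0,0,0,0,0,48,2],[0,0,0,0,0,54,2],[0,0,0,0,0,60,2],[0,0,0,0,0,60,2]]}}

```text
t: 13.35
tcp_pos: [0.4423, -0.1302, 0.1205]
eef_rot: [0.968, -0.249, 0.002, 0.001]
contact_force: [3.6, -4.4, -10.4]
finger_gap: 0.0274
grasp_force: 59.6
```

```bash
python3 -c "
from ang import *
im=meas(); save('s6',cv2.resize(im[200:245,280:340],(800,600),interpolation=cv2.INTER_CUBIC))"
```

```text
13.35 [ 0.4423 -0.1302  0.1205] q6 1.641 [  3.6  -4.4 -10.4] [-1.08 -0.73  0.08]
blue 12 [61.3 39.2]
red 9 [65.7 26.7]
net bar [75.2 32.2] 0.79
```

View pics/s6.png

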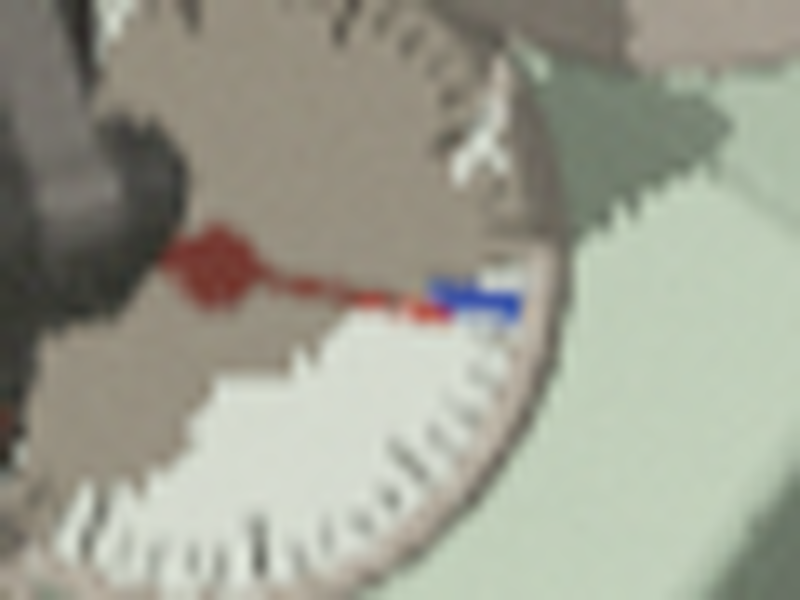

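The bar at (475,296) now lies just anticlockwise of the pointer tip at (450,315). About 24° more of the adjuster remains.

Emit:
{"api": "carry_out", "payload": {"deltas": [[0,0,0,0,0,5,2],[0,0,0,0,0,10,2],[0,0,0,0,0,15,2],[0,0,0,0,0,20,2],[0,0,0,0,0,23,2],[0,0,0,0,0,23,2],[0,0,0,0,0,23,2]]}}

```text
t: 14.15
tcp_pos: [0.4418, -0.1301, 0.1206]
eef_rot: [0.9, -0.436, 0.001, 0.001]
contact_force: [2.3, -5.1, -9.9]
finger_gap: 0.0275
grasp_force: 59.5
```

```bash
python3 -c "
from ang import *
im=meas(); save('s7',cv2.resize(im[205:235,290:330],(800,600),interpolation=cv2.INTER_CUBIC))"
```

```text
14.15 [ 0.4418 -0.1301  0.1206] q6 2.039 [ 2.3 -5.1 -9.9] [-1.24 -0.59  0.07]
blue 9 [66.  40.8]
red 35 [-130.4   25.2]
net bar [76.9 32.3] 0.65
```

View pics/s7.png

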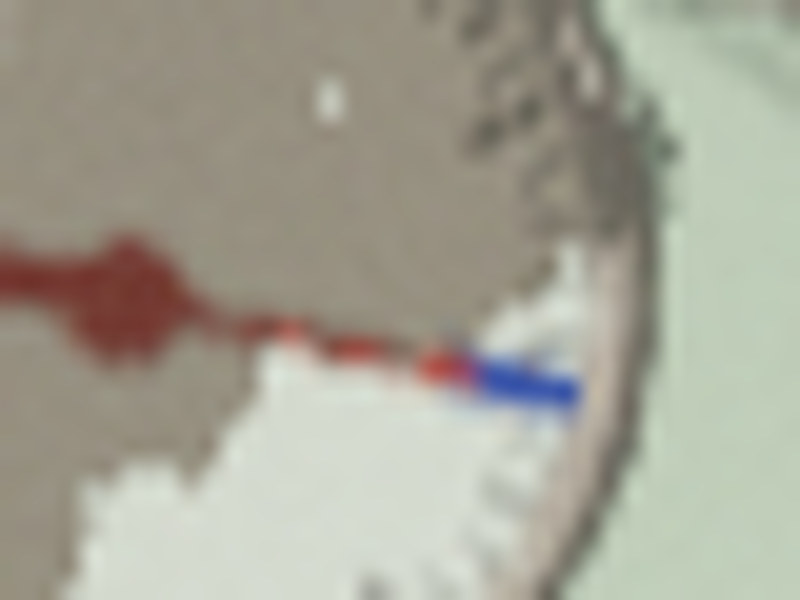

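The bar lies on the pointer's line: bar centre is at (525,382), and the pointer line extended passes through (525,379). I'll press 1 mm deeper to be sure of the depth, hold, ease the turn back within the slack, and lift out.

Emit:
{"api": "carry_out", "payload": {"deltas": [[0,0,0.05,0,0,0,2],[0,0,0.1,0,0,0,2],[0,0,0.1,0,0,0,2],[0,0,0.1,0,0,0,2],[0,0,0.1,0,0,0,2],[0,0,0.1,0,0,0,2]]}}

```text
t: 14.85
tcp_pos: [0.442, -0.1301, 0.1202]
eef_rot: [0.9, -0.437, 0.002, 0.001]
contact_force: [2.1, -4.8, -0.3]
finger_gap: 0.0279
grasp_force: 60.6
```

```bash
python3 -c "
from ang import *
meas(); manip.read_camera('side')
for q in('driver_tip','adjuster_centre'): print(q,[(round(x['point'][1]*560,1),round(x['point'][0]*420,1),round(x['p'],2)) for x in manip.place_of('side',q)[:2]])
print(proj('side',[.442,-.129,.035]))"
```

```text
14.85 [ 0.442  -0.1301  0.1202] q6 2.041 [ 2.1 -4.8 -0.3] [-1.41 -0.25  0.12]
blue 9 [66.1 40.8]
red 36 [-131.2   25.7]
net bar [73.  39.5] 0.76
driver_tip [(299.6, 232.0, 0.86), (215.8, 265.6, 0.75)]
adjuster_centre [(303.4, 230.7, 0.6)]
[299.43254874 231.84895717]
```

The blade is on the slot bottom with the bar still aligned. Now I'll ease back, lift out and return above the block with the grip at its original yaw.

Emit:
{"api": "carry_out", "payload": {"deltas": [[0,0,0,0,0,-2,2],[0,0,0,0,0,-4,2],[0,0,-0.5,0,0,-4,2],[0,0,-1.5,0,0,-4,2],[0,0,-4,0,0,-4,2],[0,0,-8,0,0,-8,2],[0,0,-11,0,0,-16,2],[0,0,-11,0,0,-24,2],[-2,-1,-11,0,0,-32,2],[-4,-2.4,-11,0,0,-40,2],[-6,-3.6,-11,0,0,-48,2],[-8,-4.8,-11,0,0,-56,2],[-10,-6,-11,0,0,-64,2],[-12,-7.2,-11,0,0,-72,2],[-14,-8.4,-11,0,0,-80,2],[-15.3,-9.2,-11,0,0,-88,2],[-15.3,-9.2,-11,0,0,-96,2],[-15.3,-9.2,-11,0,0,-104,2],[-15.3,-9.2,-11,0,0,-112,2],[-15.3,-9.2,-11,0,0,-117.5,2]]}}

```text
t: 17.1
tcp_pos: [0.4172, 0.0491, 0.2292]
eef_rot: [0.839, 0.544, -0.001, -0.001]
contact_force: [-0.2, 0.1, -5.2]
finger_gap: 0.0275
grasp_force: 59.9
```

Emit:
{"api": "carry_out", "payload": {"deltas": [[0,0,0,0,0,0,2],[0,0,0,0,0,0,2],[0,0,0,0,0,0,2]]}}

```text
t: 17.4
tcp_pos: [0.4184, 0.0487, 0.2293]
eef_rot: [0.841, 0.54, -0.0, -0.0]
contact_force: [-0.6, -0.1, -5.4]
finger_gap: 0.0276
grasp_force: 59.8
```

```bash
python3 -c "
from ang import *
meas()
im=manip.read_camera('wrist'); s=manip.get_state(); M=R.from_quat(s['eef_rot']).as_matrix(); print(s['eef_rot'],s['finger_gap'])
u=proj('wrist',s['tcp_pos']+M@[0,0,.085]); print(u)
for q in('driver_tip','block_hole0'): print(q,[(round(x['point'][1]*560,1),round(x['point'][0]*420,1),round(x['p'],2),onz('wrist',x['point'][1]*560,x['point'][0]*420,.062).round(4)) for x in manip.place_of('wrist',q)[:2]])
save('w8',im); w=cv2.imread('pics/w8.png'); cv2.imwrite('pics/m8.png',cv2.resize(w[150:270,200:360],(800,600),interpolation=cv2.INTER_CUBIC))
"
```

```text
17.4 [0.4184 0.0487 0.2293] q6 0.381 [-0.6 -0.1 -5.4] [-0.06  0.21 -0.05]
blue 9 [66.  40.7]
red 10 [65.9 25.3]
net bar [74.9 34.6] 0.67
[ 8.41234501e-01  5.40670392e-01 -1.30387535e-04 -1.59521991e-04] 0.027538659356148455
[279.59288468 217.67944357]
driver_tip [(279.6, 219.4, 0.67, array([0.4064, 0.0213, 0.062 ])), (402.4, 146.0, 0.67, array([0.5515, 0.0411, 0.062 ]))]
block_hole0 [(283.0, 196.0, 0.95, array([0.4207, 0.0436, 0.062 ]))]
```

View pics/m8.png

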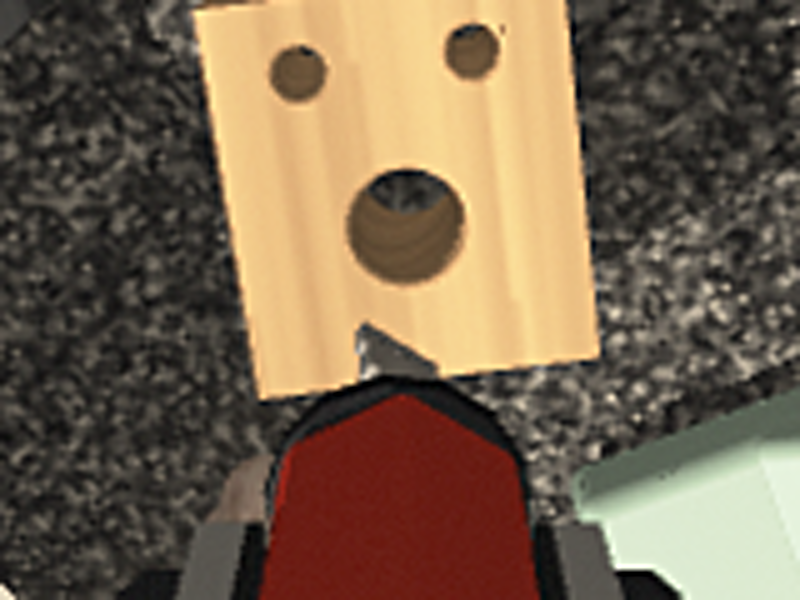

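The zero bar reads 66.0° against the pointer's 65.9°, so it stayed put. The hole at crop (406,227) is about 2 mm off the tip line, well inside the clearance. Lowering now.

Emit:
{"api": "carry_out", "payload": {"deltas": [[-0.18,0.15,2,0,0,0,2],[-0.18,0.15,5,0,0,0,2],[-0.18,0.15,7,0,0,0,2],[-0.18,0.15,8.5,0,0,0,2],[-0.18,0.15,10,0,0,0,2],[-0.18,0.15,11.5,0,0,0,2],[-0.18,0.15,12.7,0,0,0,2],[-0.18,0.15,13.3,0,0,0,2],[-0.18,0.15,13.5,0,0,0,2],[-0.18,0.15,13.6,0,0,0,2],[-0.18,0.15,13.6,0,0,0,2]]}}

```text
t: 18.75
tcp_pos: [0.42, 0.0463, 0.0936]
eef_rot: [0.841, 0.541, 0.0, 0.0]
contact_force: [-0.9, -0.1, -5.3]
finger_gap: 0.0276
grasp_force: 59.8
```

Forces are free, and it is about 1 mm above the guard seat. I'll go down 1 mm, release and rise.

Emit:
{"api": "carry_out", "payload": {"deltas": [[0,0,0.1,0,0,0,2],[0,0,0.1,0,0,0,2],[0,0,0.1,0,0,0,4],[0,0,0.1,0,0,0,8.5],[0,0,0.1,0,0,0,8.5],[0,0,0.1,0,0,0,8.5],[0,0,0.1,0,0,0,8.5],[0,0,0.1,0,0,0,8.5],[0,0,0.1,0,0,0,8.5],[0,0,-2,0,0,0,8.5],[0,0,-5,0,0,0,8.5],[0,0,-9,0,0,0,8.5],[0,0,-13,0,0,0,8.5],[0,0,-16,0,0,0,8.5],[0,0,-16,0,0,0,8.5],[0,0,-16,0,0,0,8.5]]}}

```text
t: 20.35
tcp_pos: [0.4196, 0.0464, 0.2529]
eef_rot: [0.841, 0.541, 0.0, 0.0]
contact_force: [-1.0, 0.8, -3.2]
finger_gap: 0.0852
grasp_force: 0.0
```

```bash
python3 -c "
from ang import *
a=meas(); b=manip.read_camera('side')
print(manip.get_state()['finger_gap'])
c=lambda im,x,y: cv2.resize(im[y-50:y+50,x-66:x+66],(400,300),interpolation=cv2.INTER_CUBIC)
save('f',np.hstack([c(a,250,200),c(b,275,250)]))"
```

```text
20.35 [0.4196 0.0464 0.2529] q6 0.374 [-1.   0.8 -3.2] [-0.04  0.27  0.06]
blue 8 [65.9 40.5]
red 10 [65.9 25.3]
net bar [71.1 29.9] 0.65
0.0848476523379895
```

View pics/f.png

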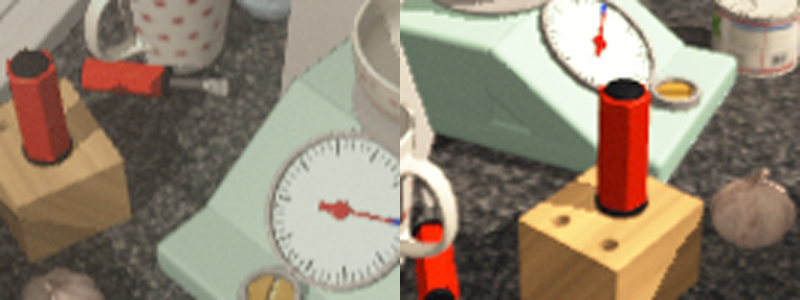

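The driver stands upright on its guard and has been let go. The blue bar is under the pointer, at 65.9° against 65.9°. Handing in.

```bash
python3 -c "
from plant import manip
print(manip.sign_off())"
```

```text
the job is handed in; nothing more can be done
None
```

I handed the job in with the blue zero bar under the red pointer (both measured at about 66°), the bowl not touched, and the driver let go, standing upright on its guard in its hole; no verdict was returned.

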